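# Close the sweet jar

## Task

Put the wrapped sweet that lies on the side plate into the tilted candy jar, then swing the jar's hinged lid down shut over the mouth and, once it is shut, screw it tight: turn its wing knob clockwise as far as it goes. Leave the wine glass, the candle glass and the spoon where they are.

Things in the scene. Friction and masses are not known exactly. Their poses are not given: they have to be found in the camera images.
- sweet_center (a point): Centre (half-way up) of the loose foil-wrapped chocolate: a dull gold upright barrel, 30 mm in diameter, 26 mm tall, about 25 g, on a round white side plate (150 mm across, fixed, rim 14 mm high, flat floor 90 mm across and 5 mm above the table). Three like it are fixed in the bottom of the jar; only the one on the plate is to be moved.
- stand: Dark wooden stand that carries the jar, fixed to the table. Origin: centre of its underside on the table; foot 150 mm along its x, 120 mm along its y. Its yaw says which way the jar leans: the mouth leans towards the stand's -x side (towards the robot).
- pot: Clear glass jar, fixed on the stand, leaning 0.50 rad (28.6 deg) from vertical. Origin: centre of its underside. z is the jar's axis, out of the mouth, up and towards the robot; y is level; x points to the high, hinge side. Outer diameter 96 mm, wall 4 mm. Mouth's centre at (0, 0, 0.100). Fixed sweets inside reach z = 0.031. A sweet let go just above the mouth falls in.
- lid_hinge (a point): Middle of the lid's hinge pin, at (0.058, 0, 0.104) in the jar's frame; the pin runs along the jar's y.
- lid (a joint): Lid angle about the pin (rad): 0 = shut flat on the rim, grows as it swings up and back, to 2.2. Starts wide open, near upright, knob pointing away from the robot, its disc partly above the mouth, where a vertical gripper's body can strike it. Stiff hinge (0.16 N m): it stays where left; 3 N at the knob moves it. Pushing the knob's end from behind shuts it.
- cap (a joint): How far the steel cap (98 mm disc, 12 mm thick, carried by the lid's strap) is screwed on (rad). Clockwise, looking at the knob, makes it grow; 1.40 is the stop, fully tight; it starts at 0 to 0.4, loose. Friction 0.1 N m: it stays where left. With the lid shut the knob's length lies in the jar's frame along (cos q, -sin q, 0), q being this value.
- knob_grip (a point): Grip point of the dark wooden wing knob on the cap, on the cap's axis: with the lid shut at (0, 0, 0.140) in the jar's frame. The knob is a bar 46 mm long, 13 mm thick, 32 mm high: top 10 mm beyond this point, foot 22 mm below it, 2 mm above the steel strap. The cap's axis is 58 mm from the hinge pin. To turn the knob the gripper should point along the jar's axis.
- wineglass: Stemmed wine glass, 185 mm tall, 76 mm wide, loose. Origin: centre of its foot. Leave it alone.
- votive: Candle glass, 65 mm tall, 70 mm wide, loose. Origin: centre of its underside. Leave it alone.
- spoon: Steel spoon, 170 mm long, lying on the table, loose. Leave it alone.
There are look-alikes about, which are no part of the job. What is shaped like the part that bears sweet_center but blue or purple is not meant.

How it is judged:
On the way, in this order (a step that is already met when the one before it is completed fails the run):
1. the sweet lies in the jar, let go (z of sweet_center in the frame of pot between 0 and 0.085 m and x of sweet_center in the frame of pot between -0.045 and 0.045 m and y of sweet_center in the frame of pot between -0.045 and 0.045 m and contact force between the fingers and sweet below 0.05 N), for 0.2 s.
2. the lid is shut on the rim, the sweet in the jar (z of sweet_center in the frame of pot between 0 and 0.085 m and x of sweet_center in the frame of pot between -0.045 and 0.045 m and y of sweet_center in the frame of pot between -0.045 and 0.045 m and value of joint lid below 0.06 rad), for 0.2 s.
3. the cap is screwed tight on the shut lid (all of step 2 and value of joint cap above 1.27 rad), for 0.2 s.
At the end, for the whole second after the job is handed in: The sweet's centre is inside the jar, at least 15 mm below the rim, and at rest; the lid is shut (within 0.06 rad) and the cap is screwed to within 0.13 rad of its stop; both are still (all of step 3 and contact force between the fingers and sweet below 0.05 N and velocity of joint cap between -0.05 and 0.05 rad/s and velocity of joint lid between -0.05 and 0.05 rad/s and linear speed of sweet below 0.03 m/s); the robot touches nothing.
It fails at once if the wine glass is moved by more than 30 mm or tipped (distance of wineglass from where it was at the start of the episode above 0.03 m or angle between wineglass's own z axis and vertical above 0.5 rad).
It fails at once if the candle glass is moved by more than 30 mm or tipped (distance of votive from where it was at the start of the episode above 0.03 m or angle between votive's own z axis and vertical above 0.5 rad).
It fails at once if the spoon is moved by more than 30 mm (distance of spoon from where it was at the start of the episode above 0.03 m).
It also fails if it takes over 72 s, if anything falls off the work surface, if the arm or the gripper's body presses on something with over 40 N, if the wrist force passes 120 N, or if a joint passes its speed limit or range.

## Robot

A 6-joint arm with a two-finger parallel gripper is mounted at the origin on the work surface. World frame = base frame: x ahead of the robot, y to its left, z up, the work surface at z = 0. Lengths are in m, angles in rad, forces in N, time in s.
With the tool pointing down it reaches from about 0.275 to 0.875 m from the base axis. Payload 12.5 kg.
Tool frame: the origin (TCP) lies at the very end of the fingers, on their centre line; the grasp point (between the pads) lies 19 mm behind it; z points along the fingers, y is the line along which they close (so a half turn about z gives the same grasp; the last joint's range is limited). The gripper opens to 85 mm and grips with 20 to 120 N. Pads are 22 mm wide; open, the fingers measure 114 mm over their backs; the gripper's body (76 mm by 85 mm) begins 54 mm behind the grasp point. The pads swing forward as they close: fully open they stand 13 mm farther back than shut.
Start: joints at [1.132, 0.351, 1.652, -0, 1.139, -0.085], TCP at [0.191, 0.516, 0.231] pointing down, gripper open.
Joint ranges: [-2.75, 2.75], [-0.79, 2.1], [0.01, 2.65], [-1.57, 4.71], [0.07, 3.14], [-2.87, 2.87]. Speed limits (rad/s): [2.22, 2.22, 2.79, 3.14, 3.14, 3.14].

## Interface

Orientations are given as a 3x3 rotation matrix whose columns are the frame's x, y, z axes.
In Python, from bench import manip gives the robot as it stands. Calls block until the motion is done:
- manip.move_ptp(position, orientation): joint-space move of the TCP to a pose.
- manip.move_l(position, attitude=None, max_speed=0.15): straight line of the TCP; attitude=None keeps the orientation; max_speed is the mean speed in m/s.
- manip.move_j(angles): joint-space move.
- manip.set_gripper(opening, effort=None): opening from 0.0 (shut) to 1.0 (fully open); effort is the grip in N (None keeps the last); returns when the fingers have stopped.
- manip.dwell(seconds).
- manip.inverse_kinematics(position, orientation): joint angles nearest the present ones, or None.
- manip.grab_frame(name): name is "side" or "top" or "wrist"; returns (picture, depth): 480x640x3 uint8, red, green, blue; 480x640 float32, m along the optical axis (not along the pixel's ray), 0 where there is no reading.
- manip.get_calibration(name): a dict with "camera_matrix" (3x3 intrinsics, pixels), "R" (3x3) and "t" (3): a world point X has camera coordinates R X + t. Camera axes: x right, y down, z forward; pixel columns grow to the right and rows downward; lengths in m; the calibration is good to about 2 mm. A picture is of the moment at which its call begins: read the wrist's pose just before it. get_calibration takes no time and is no camera call; for the wrist camera it gives the pose at the moment of the call.
A pose or a line that the arm cannot do raises manip.Unreachable and nothing moves.
- manip.sign_off(): hands the job in; it is judged then, once.
Trained networks look in the newest picture that a camera, given by its name, has taken for a name from the list of things; names that differ only in an ending like _2 or _b are one class to them, and where a whole thing is asked for, a point or a joint stands for the part that bears it (a point fixed in the world has none). Each returns a list of dicts, best first, with "confidence" (0 to 1); they miss things now and then, are a little off and sometimes report something else, mostly with a low value. They report only what shows in the picture. A call takes as long as a camera call. They do not tell look-alikes from the thing itself.
- manip.look_for(camera, name): "at" ([x, y, z] in m, in world coordinates, good to about 4 mm: the middle of the surface that is visible of it).
Readings, each from a call of its own:
- manip.current_time(): time.
- manip.current_qpos(): joint angles.
- manip.current_joint_vel(): joint speeds.
- manip.current_joint_torque(): joint torques, N m.
- manip.current_ee_pos(): TCP position.
- manip.current_tcp_rot(): TCP orientation.
- manip.current_force(): force on the tool from outside, world axes, zero at the start.
- manip.current_ft_torque(): the same for the moment, N m.
- manip.current_grip_width(): opening from 0.0 (shut) to 1.0 (fully open).
- manip.current_grip_force(): force on a finger pad.
Only numpy, scipy, OpenCV 4.12 (cv2) and the standard library are available. Lean on these libraries where they do the work, as an engineer would, in place of code of your own. Each camera call takes 0.05 s, during which the arm holds its last target. There are 200 camera calls.

## Working session

There is one attempt and no reset: what is moved stays moved. The work goes in short steps, each a Python script; the robot and the scene stay as the last script left them, time stands still between calls to the robot, and variables do not carry over. Pictures are saved under pics/ and viewed, at most 10 in all, crops included, and the job is handed in when it is done.

```bash
mkdir -p pics; ls
python3 - <<'E'
from bench import manip
import cv2,numpy as np
for c in ("side","top"):
    im,d=manip.grab_frame(c)
    cv2.imwrite(f"pics/{c}0.png",im[:,:,::-1]); np.save(f"pics/{c}0.npy",d)
    k=manip.get_calibration(c); print(c,k["camera_matrix"].round(1).tolist(),k["R"].round(3).tolist(),k["t"].round(3).tolist())
    for n in ("sweet_center","stand","pot","lid_hinge","lid","cap","knob_grip","wineglass","votive","spoon"):
        print(n,[(round(r["confidence"],2),np.round(r["at"],3).tolist(),(lambda p:(p[:2]/p[2]).round().astype(int).tolist())(k["camera_matrix"]@(k["R"]@np.array(r["at"])+k["t"]))) for r in manip.look_for(c,n)])
E
```

```text
pics
side [[600.5, 0.0, 316.1], [0.0, 600.5, 244.4], [0.0, 0.0, 1.0]] [[0.983, -0.185, 0.012], [-0.128, -0.719, -0.683], [0.135, 0.67, -0.73]] [-0.652, 0.113, 1.283]
sweet_center [(0.75, [0.473, -0.242, 0.022], [243, 353]), (0.56, [0.601, -0.197, 0.032], [304, 322]), (0.52, [0.723, -0.238, 0.025], [367, 332]), (0.47, [0.596, -0.303, 0.025], [311, 370]), (0.45, [0.66, -0.317, 0.021], [345, 372])]
stand [(0.6, [0.582, 0.087, 0.082], [274, 209])]
pot [(0.82, [0.584, 0.105, 0.111], [273, 194]), (0.61, [0.494, 0.347, 0.012], [228, 165]), (0.21, [0.598, 0.114, 0.228], [277, 150])]
lid_hinge [(0.81, [0.596, 0.108, 0.231], [277, 151])]
lid [(0.69, [0.597, 0.113, 0.231], [277, 149]), (0.51, [0.773, -0.04, 0.04], [368, 252])]
cap [(0.85, [0.598, 0.113, 0.231], [277, 149]), (0.72, [0.581, 0.087, 0.08], [274, 210])]
knob_grip [(0.8, [0.603, 0.12, 0.231], [279, 147]), (0.38, [0.6, 0.11, 0.229], [278, 150])]
wineglass [(0.88, [0.568, -0.433, 0.129], [309, 407])]
votive [(0.62, [0.771, -0.039, 0.043], [367, 251])]
spoon [(0.88, [0.498, 0.348, 0.014], [229, 164])]
top [[502.1, 0.0, 328.8], [0.0, 502
[... 198 characters left out ...]
, -0.298, 0.031], [446, 272]), (0.5, [0.472, -0.239, 0.027], [417, 325]), (0.47, [0.657, -0.31, 0.024], [451, 247]), (0.45, [0.601, -0.192, 0.033], [399, 266])]
stand [(0.83, [0.576, 0.104, 0.068], [268, 264])]
pot [(0.93, [0.577, 0.11, 0.11], [263, 261]), (0.37, [0.6, -0.189, 0.031], [398, 267]), (0.18, [0.594, 0.115, 0.248], [251, 239])]
lid_hinge [(0.57, [0.593, 0.116, 0.248], [251, 240])]
lid [(0.84, [0.598, 0.114, 0.246], [252, 238])]
cap [(0.57, [0.592, 0.122, 0.246], [248, 240])]
knob_grip [(0.71, [0.596, 0.114, 0.245], [252, 239])]
wineglass [(0.73, [0.57, -0.427, 0.126], [518, 283])]
votive [(0.84, [0.781, -0.041, 0.025], [339, 187])]
spoon [(0.68, [0.533, 0.35, 0.015], [163, 279])]
```

View pics/side0.png

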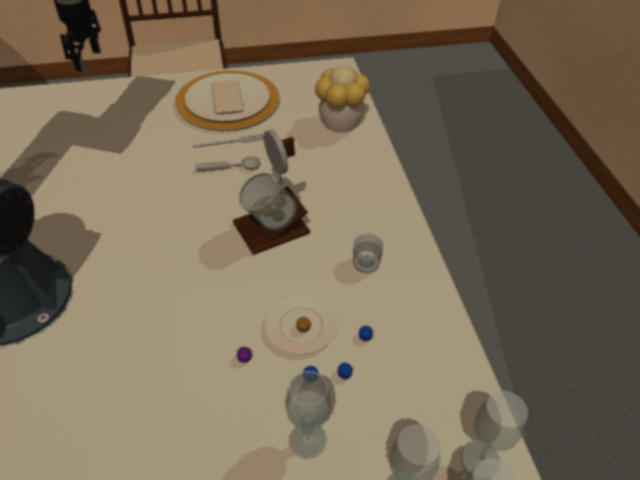

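View pics/top0.png

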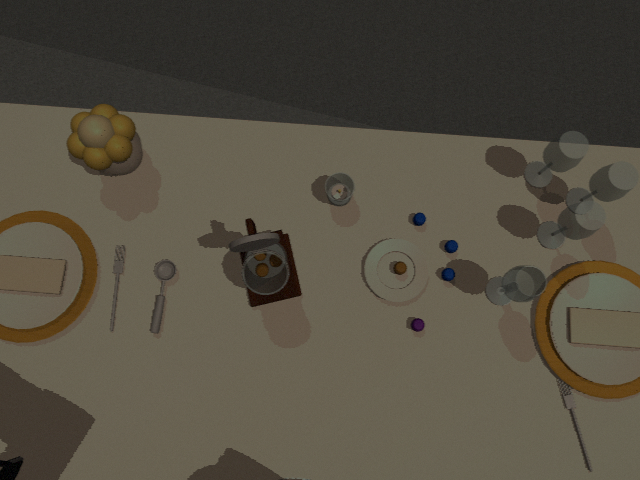

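Run:
```python
import cv2
a=cv2.imread("pics/top0.png")[200:300,380:480]; b=cv2.imread("pics/top0.png")[190:310,190:310]
cv2.imwrite("pics/crop0.png",cv2.hconcat([cv2.resize(a,(400,400),interpolation=2),cv2.resize(b,(400,400),interpolation=2)]))
```

```text
(no output)
```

View pics/crop0.png

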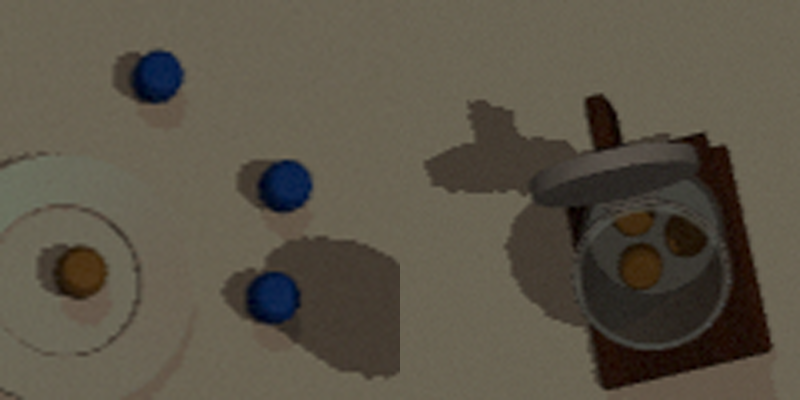

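The sweet candidates in the top view are blue at (418,218), (446,272) and (451,247), purple at (417,325), and dull gold on the white plate at (399,266). The gold one on the plate fits the description, and the enlarged crop confirms it. The jar's mouth is at about (266,268), the lid disc at (258,242), and the knob points away from the robot at (251,228).

Next I'll get the jar's pose from the depth data.

```bash
cat > h.py <<'E'
from bench import manip
import numpy as np, cv2
def cloud(c,d,k=None):
    k=k or manip.get_calibration(c); K,R,t=k["camera_matrix"],np.array(k["R"]),np.array(k["t"])
    v,u=np.mgrid[:480,:640]; p=np.stack([(u-K[0,2])/K[0,0]*d,(v-K[1,2])/K[1,1]*d,d],-1)
    return (p-t)@R
def down(a):  # tool down, closing axis y at yaw a
    y=np.array([-np.sin(a),np.cos(a),0]); z=np.array([0,0,-1.]); return np.column_stack([np.cross(y,z),y,z])
E
python3 - <<'E'
from h import *
for c in ("top","side"):
    im=cv2.imread(f"pics/{c}0.png").astype(int); d=np.load(f"pics/{c}0.npy"); P=cloud(c,d)
    b,g,r=im[...,0],im[...,1],im[...,2]
    roi=(d>0)&(abs(P[...,0]-.6)<.15)&(abs(P[...,1]-.1)<.13)
    wood=roi&(r>1.35*g)&(r<(75 if c=="top" else 110))&(P[...,2]>.008)
    q=P[wood]; print(c,"wood",len(q)); h,e=np.histogram(q[:,2],np.arange(0,.32,.01)); print(h.tolist())
    foot=q[q[:,2]<.035]; print("foot z",np.percentile(foot[:,2],[10,50,90]).round(3), cv2.minAreaRect((foot[:,:2]*1000).astype(np.float32)))
    hi=roi&(P[...,2]>.165); q=P[hi]; print("high",len(q),q.min(0).round(3),q.max(0).round(3))
    kn=q[(r>1.35*g)[hi]]; print("knob",len(kn),kn.mean(0).round(3) if len(kn) else "",kn.max(0).round(3) if len(kn) else "")
    di=q[(r<=1.25*g)[hi]]; m=np.median(di,0)
    for _ in range(5):
        s=np.linalg.svd(di-di.mean(0),full_matrices=False)[2][2]; di=di[abs((di-di.mean(0))@s)<.006]
    print("disc",len(di),di.mean(0).round(3),"n",s.round(3))
    g0=roi&(P[...,2]>.06)&(P[...,2]<.165)&~wood; print("jar pts",g0.sum(),P[g0].min(0).round(3),P[g0].max(0).round(3))
E
```

```text
top wood 1418
[21, 833, 25, 18, 11, 65, 181, 118, 32, 0, 2, 1, 0, 0, 0, 0, 0, 0, 0, 0, 0, 6, 8, 8, 88, 1, 0, 0, 0, 0, 0]
foot z [0.012 0.015 0.018] ((573.5597534179688, 107.22634887695312), (149.25437927246094, 118.78272247314453), 17.582763671875)
high 848 [0.574 0.067 0.165] [0.636 0.161 0.275]
knob 111 [0.62  0.12  0.243] [0.634 0.129 0.25 ]
disc 643 [0.59  0.111 0.237] n [-0.951 -0.308  0.014]
jar pts 1099 [ 0.506 -0.029  0.06 ] [0.75  0.157 0.163]
side wood 1714
[75, 1062, 138, 67, 37, 51, 125, 24, 0, 0, 0, 0, 0, 0, 0, 0, 0, 0, 0, 0, 3, 33, 24, 29, 46, 0, 0, 0, 0, 0, 0]
foot z [0.011 0.014 0.022] ((574.0310668945312, 104.81201171875), (147.36839294433594, 123.60740661621094), 17.919994354248047)
high 954 [0.575 0.064 0.165] [0.638 0.159 0.273]
knob 135 [0.624 0.119 0.231] [0.634 0.127 0.25 ]
disc 673 [0.593 0.106 0.227] n [0.94  0.34  0.014]
jar pts 2150 [ 0.506 -0.028  0.06 ] [0.75  0.174 0.165]
```

Jar model: the stand is at (0.574, 0.106) with yaw 0.31. The hinge is about 18 mm along +x from the stand's centre, at z≈0.168, and the lid angle is about 2.07. I'll check reachability and refine the sweet's position, then pick.

```bash
cat >> h.py <<'E'
YAW=.312; H=np.array([np.cos(YAW),np.sin(YAW),0]); Y=np.array([-np.sin(YAW),np.cos(YAW),0]); Z=np.array([0,0,1.])
s,c=np.sin(.5),np.cos(.5); JX=c*H+s*Z; JZ=-s*H+c*Z
POT=np.array([.574,.106,.049])+.018*H
J=lambda x,y,z: POT+x*JX+y*Y+z*JZ
def tool(up,y=Y):  # fingers point along -up, close along y
    z=-up; return np.column_stack([np.cross(y,z),y,z])
def tilt(phi): return np.cos(phi)*H+np.sin(phi)*Z
def push(th,dd,nn):   # finger front-bottom corner at lid coords (dd,nn); returns TCP, R
    n=JZ*np.cos(th)+JX*np.sin(th); d=-JX*np.cos(th)+JZ*np.sin(th)
    na=np.pi/2+.5-th; phi=np.pi/2+.5*max(na,0)/(np.pi/2+.5); u=tilt(phi)
    f=np.cross(u,Y); f=f if f@H>0 else -f   # away from robot
    return J(.058,0,.104)+dd*d+nn*n+.011*f, tool(u)
E
python3 - <<'E'
from h import *
for cam in ("top","side"):
    im=cv2.imread(f"pics/{cam}0.png").astype(int); P=cloud(cam,np.load(f"pics/{cam}0.npy"))
    m=(np.hypot(P[...,0]-.601,P[...,1]+.193)<.03)&(im[...,2]>1.6*im[...,0]); q=P[m]
    t=q[q[:,2]>.026]; print(cam,len(q),len(t),t.mean(0).round(4),t.min(0).round(4),t.max(0).round(4))
R=down(YAW)
f=lambda p,r:(lambda q:None if q is None else np.round(q,2).tolist())(manip.inverse_kinematics(p,r))
print(f([.601,-.193,.008],R)); print(f(J(.008,0,.18),tool(JZ)),f(J(.008,0,.104),tool(JZ)))
for Ys in (Y,-Y):
  for th in (2.07,1.5,1,.5,0): p,r=push(th,.05,.046); r=tool(-r[:,2],Ys); print(th,p.round(3),f(p,r))
for q in (0,.4,1.0,1.45):
    y=np.sin(q)*JX+np.cos(q)*Y
    print(q,f(J(0,0,.123),tool(JZ,y)),f(J(0,0,.123),tool(JZ,-y)))
k=manip.get_calibration("top"); im=cv2.imread("pics/top0.png")
for z,r in ((.1,.048),(0.0,.048)):
    for a in np.linspace(0,6.28,40):
        p=k["camera_matrix"]@(k["R"]@J(r*np.cos(a),r*np.sin(a),z)+k["t"]); p=p[:2]/p[2]; x,y=((p-[190,190])*6).astype(int); 
        if z: im_pts=None
        globals().setdefault("L",[]).append((x,y,z))
b=cv2.resize(im[190:290,190:310],None,fx=6,fy=6,interpolation=2)*1
b=cv2.convertScaleAbs(b,alpha=1.8)
for x,y,z in L: cv2.circle(b,(x,y),2,(0,255,0) if z else (0,0,255),-1)
cv2.imwrite("pics/rim.png",b[:, :720])
E
```

```text
top 139 115 [ 0.5985 -0.193   0.0307] [ 0.585  -0.2073  0.0262] [ 0.6118 -0.1798  0.0381]
side 175 115 [ 0.5998 -0.1952  0.0297] [ 0.5868 -0.209   0.0262] [ 0.6121 -0.1805  0.0342]
[-0.38, 0.78, 1.56, -0.0, 0.8, -2.27]
[0.0, 0.15, 2.07, 0.33, 0.46, -2.14] [0.03, 0.33, 2.05, 0.45, 0.31, -2.25]
2.07 [0.646 0.129 0.218] [0.13, 0.56, 1.36, 0.0, 1.22, -1.76]
1.5 [0.614 0.119 0.237] [0.1, 0.42, 1.54, 0.03, 1.04, -1.79]
1 [0.581 0.108 0.235] [0.08, 0.31, 1.72, 0.08, 0.86, -1.85]
0.5 [0.554 0.1   0.218] [0.05, 0.24, 1.89, 0.16, 0.65, -1.94]
0 [0.539 0.095 0.19 ] [0.02, 0.22, 2.04, 0.35, 0.42, -2.15]
2.07 [0.646 0.129 0.218] [0.13, 0.56, 1.36, 0.0, 1.22, 1.39]
1.5 [0.614 0.119 0.237] [0.1, 0.42, 1.54, 0.03, 1.04, 1.35]
1 [0.581 0.108 0.235] [0.08, 0.31, 1.72, 0.08, 0.86, 1.29]
0.5 [0.554 0.1   0.218] [0.05, 0.24, 1.89, 0.16, 0.65, 1.2]
0 [0.539 0.095 0.19 ] [0.02, 0.22, 2.04, 0.35, 0.42, 1.0]
0 [0.02, 0.28, 2.08, 0.44, 0.33, -2.24] [0.02, 0.28, 2.08, 0.44, 0.33, 0.9]
0.4 [0.02, 0.28, 2.08, 0.44, 0.33, -1.84] [0.02, 0.28, 2.08, 0.44, 0.33, 1.3]
1.0 [0.02, 0.28, 2.08, 0.44, 0.33, -1.24] [0.02, 0.28, 2.08, 0.44, 0.33, 1.9]
1.45 [0.02, 0.28, 2.08, 0.44, 0.33, -0.79] [0.02, 0.28, 2.08, 0.44, 0.33, 2.35]
```

View pics/rim.png

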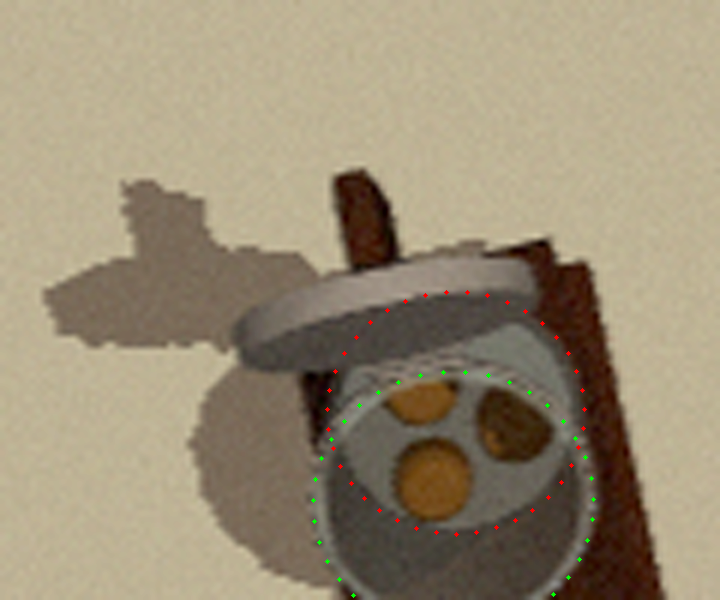

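The green rim overlay matches the jar's mouth to about 1 mm: the rim centre is at about (455,505) in the crop, with the disc above it at (390,315). Now I'll pick the sweet.

```bash
sed -i 's/\[.574,.106,.049\]/[.574,.105,.049]/' h.py
python3 - <<'E'
from h import *
R=tool(Z,-Y); S=np.array([.5995,-.194,0])
manip.move_ptp([.3,.3,.35],R); manip.set_gripper(.6,30)
manip.move_ptp([.40,-.15,.33],R); manip.move_ptp(S+[0,0,.10],R)
manip.move_l(S+[0,0,.0085],max_speed=.1); print(manip.current_force().round(2) if hasattr(manip.current_force(),'round') else manip.current_force())
manip.set_gripper(0,30); print(manip.current_grip_width(),manip.current_grip_force())
manip.move_l(S+[0,0,.12]); print(manip.current_grip_width(),manip.current_grip_force(),manip.current_time())
im,d=manip.grab_frame("wrist"); cv2.imwrite("pics/w1.png",im[:,:,::-1])
E
```

```text
[ 0.06 -0.52 -0.6 ]
0.33394053981521604 29.632150990655646
0.3313469144930299 29.58651540800929 8.4417
```

View pics/w1.png

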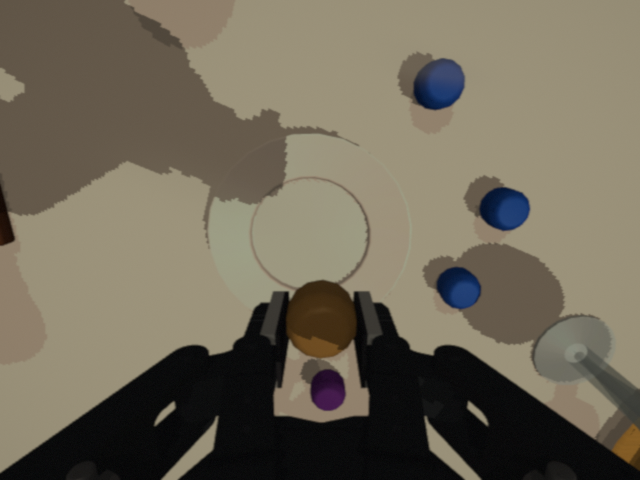

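The sweet is held between the pads at about (320,320) and the plate is empty. Next I'll drop it into the jar with the tool along the jar's axis and the wrist camera on the robot's side, away from the lid.

Run:
```python
from h import *
R=tool(JZ,Y)
manip.move_ptp([.42,-.12,.32],tool(Z,Y)); manip.move_ptp(J(.006,0,.22),R)
manip.move_l(J(.006,0,.106),max_speed=.12); print(manip.current_grip_width(),np.round(manip.current_force(),2))
manip.set_gripper(.6); manip.dwell(.4); manip.move_l(J(-.0,0,.22))
manip.move_ptp([.38,.05,.4],tool(Z,-Y)); manip.set_gripper(0)
im,d=manip.grab_frame("top"); cv2.imwrite("pics/t2.png",cv2.convertScaleAbs(cv2.resize(im[180:300,180:320,::-1],None,fx=4,fy=4,interpolation=2),alpha=1.8)); print(manip.current_time())
```

```text
0.3315467387944281 [-0.5   0.79  0.15]
18.2333
```

View pics/t2.png

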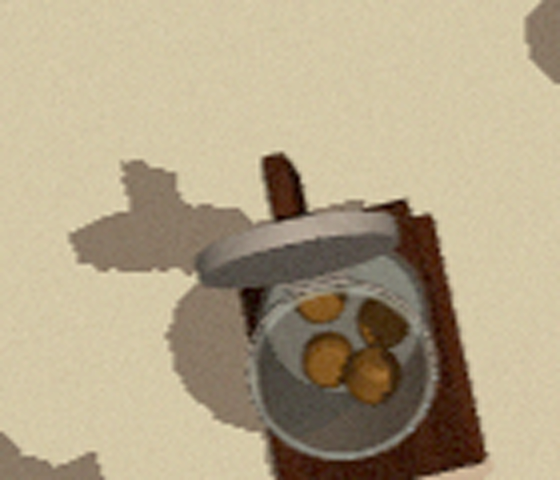

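There are now four sweets in the jar; the new one is at about (370,375). Next I'll swing the lid shut by pushing the knob's end from behind.

Run:
```python
from h import *
Rd=tool(Z,-Y)
def go(th,dd,nn,v=.08):
    p,r=push(th,dd,nn); manip.move_l(p,tool(-r[:,2],-Y),max_speed=v)
p,_=push(2.07,.05,.078); manip.move_ptp([p[0],p[1],.40],Rd); manip.move_l(p)
print(np.round(manip.current_force(),2))
f0=np.array(manip.current_force())
for th in np.append(np.arange(2.07,.25,-.15),[.15,.08,.03]):
    go(th,.052,.044); f=np.array(manip.current_force())-f0; print(round(th,2),f.round(1))
    if np.linalg.norm(f)>25: break
else:
    for nn in (.044,.0425,.041,.0395):
        go(0,.052,nn,.03); f=np.array(manip.current_force())-f0; print("end",nn,f.round(1))
        if np.linalg.norm(f)>9: break
print(manip.current_time())
```

```text
[-0.43 -0.13 -0.05]
2.07 [0.5 0.2 1.5]
1.92 [2.  0.6 0.7]
1.77 [0.2 0.3 0.4]
1.62 [ 1.  -0.2  0.4]
1.47 [0.6 0.3 0.1]
1.32 [0.6 0.1 0.1]
1.17 [0.  0.7 0.9]
1.02 [-0.4 -0.5  0. ]
0.87 [0.4 0.4 0.4]
0.72 [ 0.3 -0.4  0.8]
0.57 [ 1.2 -0.1  0.2]
0.42 [ 0.5 -1.   0. ]
0.27 [ 1.1 -0.7  0.5]
0.15 [ 0.9 -0.4  0.4]
0.08 [0.5 1.2 0.2]
0.03 [0.6 0.2 0.3]
end 0.044 [-0.4  0.1  0. ]
end 0.0425 [-2.3 -1.7  1.1]
end 0.041 [-1.9 -0.6  0.4]
end 0.0395 [-14.8  -4.6  13.7]
26.4333
```

Run:
```python
from h import *
manip.move_l(J(-.03,0,.27),tool(JZ,-Y)); 
k=manip.get_calibration("wrist"); im,d=manip.grab_frame("wrist"); P=cloud("wrist",d,k)
cv2.imwrite("pics/w3.png",im[:,:,::-1])
q=(P-POT)@np.column_stack([JX,Y,JZ]); i=im.astype(int)
m=(d>0)&(abs(q[...,0])<.05)&(abs(q[...,1])<.05)&(q[...,2]>.095)&(q[...,2]<.2)
di=m&(q[...,2]<.125); A=np.c_[q[di][:,:2],np.ones(di.sum())]; print("disc plane",di.sum(),np.linalg.lstsq(A,q[di][:,2],rcond=None)[0].round(4),q[di].mean(0).round(4))
kn=q[m&(q[...,2]>.136)]; print("knob",len(kn),kn.mean(0).round(4),kn[:,2].max().round(4)); print("bbox",cv2.minAreaRect((kn[:,:2]*1000).astype(np.float32)))
```

```text
disc plane 8937 [ 0.017  -0.0013  0.1074] [0.0038 0.0016 0.1075]
knob 1003 [0.0017 0.0018 0.1442] 0.1476
bbox ((0.7508049011230469, 1.8797097206115723), (12.946608543395996, 45.94715118408203), 88.2383804321289)
```

View pics/w3.png

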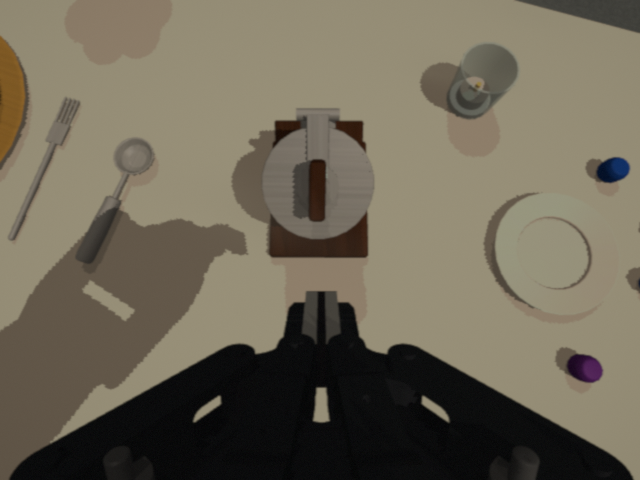

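The lid is shut flat and the knob is at (317,190), aligned with the strap, so q≈0.03. The spoon, candle glass and plate look undisturbed. Now I'll turn the knob.

Run:
```python
from h import *
def pose(q,z): return J(.0005,.0018,z),tool(JZ,-(np.sin(q)*JX+np.cos(q)*Y))
manip.set_gripper(.45,60)
manip.move_ptp(*pose(.03,.19)); p,r=pose(.03,.1215); manip.move_l(p,r,max_speed=.08)
print(np.round(manip.current_force(),1)); manip.set_gripper(0); print(manip.current_grip_width(),manip.current_grip_force())
t0=np.array(manip.current_ft_torque())@JZ
for q in list(np.arange(.2,1.3,.2))+[1.3,1.36,1.40,1.43,1.46,1.49]:
    manip.move_ptp(*pose(q,.1215)); t=np.array(manip.current_ft_torque())@JZ-t0; f=np.linalg.norm(manip.current_force()); print(round(q,2),t.round(2),f.round(1))
    if abs(t)>1.2 or f>60: break
manip.dwell(.3); manip.set_gripper(.45); p,r=pose(q,.27); manip.move_l(p,r)
manip.move_ptp(J(-.03,0,.27),tool(JZ,-Y)); 
k=manip.get_calibration("wrist"); im,d=manip.grab_frame("wrist"); P=cloud("wrist",d,k)
cv2.imwrite("pics/w4.png",im[:,:,::-1])
q=(P-POT)@np.column_stack([JX,Y,JZ])
m=(d>0)&(abs(q[...,0])<.05)&(abs(q[...,1])<.05)&(q[...,2]>.095)&(q[...,2]<.2)
di=m&(q[...,2]<.125); A=np.c_[q[di][:,:2],np.ones(di.sum())]; print("disc",np.linalg.lstsq(A,q[di][:,2],rcond=None)[0].round(4))
kn=q[m&(q[...,2]>.136)]; print(cv2.minAreaRect((kn[:,:2]*1000).astype(np.float32)),manip.current_time())
```

```text
[-0.6  1.  -0.2]
0.1352764236083328 59.404311776161194
0.2 -0.03 9.3
0.4 0.05 10.2
0.6 0.02 11.6
0.8 -0.03 11.9
1.0 0.05 12.9
1.2 -0.02 11.7
1.3 0.01 13.5
1.36 0.04 13.0
1.4 -0.02 13.0
1.43 0.66 15.8
1.46 1.2 17.4
1.49 1.65 16.5
disc [ 0.0201 -0.0009  0.1075]
((0.6592409610748291, 1.9381732940673828), (13.339930534362793, 46.08750915527344), 9.457976341247559) 36.35
```

View pics/w4.png

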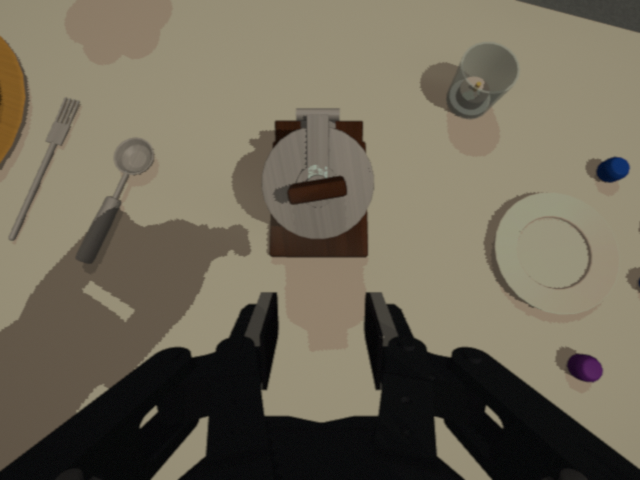

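The knob has turned to q≈1.40, at its stop: it lies at about (317,190), almost crosswise to the strap. The lid is flat and the gripper is clear, so I'm handing in.

```bash
python3 -c "
from bench import manip
print(manip.sign_off())"
```

```text
the job is handed in; nothing more can be done
None
```

The sweet is in the jar, the lid is shut and the cap is screwed to its stop (measured at about 1.40 rad); I handed the job in after about 36 s, but the hand-in returned no verdict.

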